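# Close the core-sample measuring bay

## Robot

A 6-joint arm with a two-finger parallel gripper is mounted at the origin on the work surface. World frame = base frame: x ahead of the robot, y to its left, z up, the work surface at z = 0. Lengths are in mm, angles in rad, forces in N, time in s.
With the tool pointing down it reaches from about 350 to 875 mm from the base axis. Payload 15.5 kg.
Tool frame: the origin (TCP) lies on the centre line of the jaws, within the pads' length; the fingertips stand 8 mm ahead of it and the grasp point (between the pads) lies 11 mm behind it (manip.tip_extent is the distance from the TCP to the fingertips, in mm); z points along the fingers, y is the line along which they close (so a half turn about z gives the same grasp; the last joint's range is limited). The gripper opens to 85 mm and grips with 20 to 120 N. Pads are 22 mm wide; open, the fingers measure 114 mm over their backs; the gripper's body (76 mm by 85 mm) begins 54 mm behind the grasp point. The pads swing forward as they close: fully open they stand 13 mm farther back than shut.
Start: joints at [1.056, 0.494, 1.345, -0, 1.302, -0.096], TCP at [254.732, 570.735, 239.277] pointing down, gripper open.
Joint ranges: [-2.91, 2.91], [-0.82, 2.16], [0.22, 2.67], [-1.22, 4.37], [0.12, 2.79], [-3.08, 3.08]. Speed limits (rad/s): [1.89, 1.89, 2.57, 3.01, 3.01, 3.01].

## Interface

Orientations are given as a unit quaternion [x, y, z, w].
In Python, from cell import manip gives the robot as it stands.
- The arm moves only by the tool apply_moves, never from a script. Its argument "steps" is a list of rows, each a list of 3 entries, a list of its own where there are three numbers: the shift along the tool's x, y, z normalised to -1 to 1, where 1 is 0.8 m, then the turn, a rotation vector about the tool's x, y, z normalised to -1 to 1, where 1 is pi/2 rad, then the finger opening in mm, from 0 to 85.4. In form: [[[dx, dy, dz], [ax, ay, az], fingers], ...]. A call has exactly 8 rows; each row is the pose to reach, as a shift and turn from the pose commanded when the call began, along the tool's axes at that moment; what a row does not reach only later rows make up. A row lasts 1/12 s, in which the tool goes at most 41.7 mm and 7.16 degrees, less where a joint would pass 70% of its speed; a pose out of reach is approached as far as the arm can. A call with a number of a shift or a turn outside -1 to 1 is refused whole. A call with a gripper value outside its range is refused whole. The fingers move at their own pace and stop on an object; "grip_force" is the grip in N (left out, the last holds). Time passes only in rows, so rows that repeat a pose let the fingers close, or fill a call up. It gives the time, the measured TCP pose, the force, the opening and the grip force at its end, in the units of the state.
- manip.get_state(): the state, without advancing time (a new reading comes with each control period).
- manip.snapshot(name): name is "side" or "top" or "wrist"; returns a dict with "pixels" (384x512x3 uint8, blue, green, red), "fov_y" (degrees; the focal length in pixels is half the picture's height over the tangent of half this angle, whatever the lens; pixels are square), "cx", "cy" (the principal point, pixels), "k1" (the pictures are not rectified: a ray, as slopes to the right and down, at radius r is drawn at 1 + k1 r^2 times it, then the intrinsics apply), "view" (4x4, takes a point from world to camera coordinates); the wrist camera has in their place "mount" (4x4, takes a point from camera to tool coordinates, whose origin is the TCP and whose axes are the flange's). Camera axes: x right, y up, looking along -z (the intrinsics and any distortion apply to the point x, -y, -z); pixel columns grow to the right and rows downward; lengths in mm; the calibration is good to about 2 mm. A picture is of the moment at which its call begins: read the wrist's pose just before it. There is no depth.
- manip.sign_off(): hands the job in; it is judged then, once.
Trained networks look in a picture, given as the dict that the camera call returned (one of the last four; its "shot" number tells which), for a name from the list of things; names that differ only in an ending like _2 or _b are one class to them, and where a whole thing is asked for, a point or a joint stands for the part that bears it (a point fixed in the world has none). Each returns a list of dicts, best first, with "confidence" (0 to 1); they miss things now and then, are a little off and sometimes report something else, mostly with a low value. They report only what shows in the picture. A call takes as long as a camera call. They do not tell look-alikes from the thing itself.
- manip.search_frame(picture, target): "uv" ([column, row] in pixels, amid what is visible of it).
The state is a dict: "t": time; "joints": joint angles; "qvel": joint speeds; "joint_torque": joint torques, N m; "tool_pos": TCP position; "tool_rot": TCP orientation; "ft_force": force on the tool from outside, world axes, zero at the start; "wrist_torque": the same for the moment, N m; "opening": opening from 0.0 (shut) to 1.0 (fully open); "gripper_force": force on a finger pad.
Only numpy, scipy, OpenCV 4.12 (cv2) and the standard library are available. Lean on these libraries where they do the work, as an engineer would, in place of code of your own. Each camera call takes 0.05 s, during which the arm holds its last target. There are 200 camera calls.

## Task

With the fingertips, gently push the blue-fronted carriage all the way home into its bay so that the core sample standing on it comes under the dial gauge, then push the yellow gate fully shut behind it. Touch neither the core sample nor the gauge; the sample must stay standing where it is on the carriage, and the spare core, jar and dish must be left where they are.

Things in the scene. Friction and masses are not known exactly. Their poses are not given: they have to be found in the camera images.
- rig: Fixed rig: sage-green base plate, top 20 mm above the bench, reaching 245 mm before and 135 mm behind the origin, 110 mm to each side. Origin at bench height under the gauge axis; +x points into the bay (the way the carriage is pushed), +y left, z up; it may be yawed. Grey bay side walls: tops 50 mm up, inner faces 59 mm off the middle, from 95 mm before to 55 mm behind the origin.
- carriage (a joint): How far the carriage has been pushed in along the rig's +x, m: 0 = drawn out (the start), 0.09 = fully home against its stop. Aluminium block 140 x 100 x 45 mm (22 to 67 mm above the bench) with a blue front end 22 mm thick. It slides with about 2 N of friction plus light damping (8 N per m/s) and stays where it is left.
- carriage_face (a point): Middle of the carriage's flat blue front face (100 mm wide, 45 mm high), 44.5 mm above the bench; this is the face to push, towards the rig's +x. With the carriage home it lies 90 mm in front of the rig's origin.
- gate (a joint): Angle of the gate, rad: 0 = shut, lying across the front of the bay along the rig's y, 30 mm in front of the home carriage's face; 1.57 = open, pointing along the rig's -x; up to 2.2 = swung out to the left. Upright hinge with about 0.06 N m of friction, stays where it is left.
- gate_hinge (a point): On the hinge axis of the gate (upright), half-way up the gate, 47 mm above the bench; 120 mm in front of the rig's origin and 88 mm to its left. Steel hinge post of 18 mm diameter, top 82 mm above the bench.
- gate_end (a point): Middle of the free end of the gate, 165 mm from the hinge axis. The gate is a flat yellow bar 10 mm thick, 46 mm high (24 to 70 mm above the bench), centred on the line from hinge to free end. To shut it, push the face that looks to the rig's -x when shut and to its +y when the gate points straight out.
- gauge: Dial gauge on a steel column: the column (20 mm diameter, 270 mm high) stands 100 mm behind the rig's origin, the round dial (58 mm diameter, 20 mm thick, facing the front) is centred 195 mm above the bench over the rig's origin. Origin the same as the rig's.
- gauge_tip (a point): Lower end of the gauge's thin stem, 126 mm above the bench, right over the rig's origin.
- core: Tan rock core sample, upright cylinder 38 mm diameter, 50 mm high, standing loose on the carriage (underside 67 mm above the bench), its axis 90 mm behind the blue face within about 3 mm. Origin at the centre of its underside.
- spare_core: Dark rock core, cylinder 38 mm diameter, 60 mm high, standing loose on the bench left of the rig; origin at the centre of its underside.
- jar: Jar with blue cap, 54 mm diameter, 70 mm high, loose on the bench right of the rig; origin at the centre of its underside.
- dish: White ceramic dish, 90 mm diameter, 30 mm high, loose on the bench right of the rig's front; origin at the centre of its underside.
Things that resemble listed ones, but are neither listed nor needed, are in the scene too. Leave any green look-alike of the core alone.

How it is judged (in metres and radians):
On the way, in this order (a step that is already met when the one before it is completed fails the run):
1. the carriage is pushed fully home while the gate is still open (value of joint carriage above 0.086 m and value of joint gate above 0.8 rad), for 0.2 s.
2. the gate is pushed shut behind it (value of joint carriage above 0.086 m and value of joint gate below 0.06 rad), for 0.2 s.
At the end, for the whole second after the job is handed in: The carriage is within 4 mm of fully home, the gate within 0.06 rad of shut, the core sample stands upright and at rest on the carriage within 12 mm of the gauge axis, and the spare core, jar and dish are within 15 mm of where they began (all of step 2 and horizontal distance between core and gauge_tip below 0.012 m and angle between core's own z axis and vertical below 0.1 rad and z of core in the frame of rig between 0.061 and 0.073 m and linear speed of core below 0.02 m/s and distance of each of spare_core, jar, dish from where it was at the start of the episode below 0.015 m); the robot touches nothing.
It fails at once if the robot touches the core sample (contact force between any of the fingers, the arm and core above 0.5 N).
It fails at once if the robot touches the dial gauge or its column (contact force between any of the fingers, the arm and gauge above 1 N).
It fails at once if the core sample tips, is lifted or is shifted about 10 mm or more on the carriage (angle between core's own z axis and vertical above 0.25 rad or z of core in the frame of rig above 0.08 m or x of core in the frame of carriage_face below 0.078 m or x of core in the frame of carriage_face above 0.102 m or y of core in the frame of carriage_face below -0.012 m or y of core in the frame of carriage_face above 0.012 m).
It fails at once if the carriage is slammed in (faster than 0.4 m/s) (velocity of joint carriage above 0.4 m/s).
It fails at once if the spare core, jar or dish is moved, tipped or lifted (distance of any of spare_core, jar, dish from where it was at the start of the episode above 0.015 m or angle between any of spare_core, jar, dish's own z axis and vertical above 0.3 rad).
It also fails if it takes over 51 s, if anything falls off the work surface, if the arm or the gripper's body presses on something with over 40 N, if the wrist force passes 120 N, or if a joint passes its speed limit or range.

## Working session

There is one attempt and no reset: what is moved stays moved. The work goes in short steps, Python scripts to look and compute and a tool call to move; the robot and the scene stay as the last step left them, time stands still between calls to the robot, and variables do not carry over. Pictures are saved under pics/ and viewed, at most 10 in all, crops included, and the job is handed in when it is done.

Besides the shell and the picture viewer there is one more tool, called after "Call:" by a JSON object that holds its "fn" and its "kwargs". apply_moves: Moves the arm, as the interface text tells. Scaled input: -1 to 1 covers 0.8 m each way for a shift and pi/2 rad each way for a turn. Its arguments: {"type":"object","properties":{"steps":{"type":"array","items":{"type":"array"}},"grip_force":{"type":"number"}},"required":["steps"]}

```bash
mkdir -p pics; cat > h.py <<'E'
import numpy as np, cv2
from cell import manip
from scipy.spatial.transform import Rotation as R
def K(p):
    h,w=p["pixels"].shape[:2]; f=h/2/np.tan(np.radians(p["fov_y"])/2); return f
def ray(p,uv,view=None):
    f=K(p); d=(np.array(uv,float)-[p["cx"],p["cy"]])/f; s=d.copy()
    for _ in range(30): s=d/(1+p["k1"]*(s@s))
    V=np.array(p["view"]) if view is None else view
    return -V[:3,:3].T@V[:3,3], V[:3,:3].T@np.array([s[0],-s[1],-1])
def onz(p,uv,z,view=None):
    o,d=ray(p,uv,view); return o+d*(z-o[2])/d[2]
def proj(p,X,view=None):
    V=np.array(p["view"]) if view is None else view
    c=V[:3,:3]@np.array(X,float)+V[:3,3]; s=np.array([c[0],-c[1]])/-c[2]
    return s*(1+p["k1"]*(s@s))*K(p)+[p["cx"],p["cy"]]
E
python3 - <<'E'
from h import *
for n in("top","side"):
    p=manip.snapshot(n); cv2.imwrite(f"pics/{n}0.png",p["pixels"]); 
    np.save(f"{n}0.npy",p,allow_pickle=True)
    print(n,p["fov_y"],p["k1"],np.round(p["view"],2).tolist())
    for t,z in [("rig",20),("carriage",67),("carriage_face",45),("gate",70),("gate_hinge",47),("gate_end",47),("gauge",195),("gauge_tip",126),("core",92),("spare_core",30),("jar",35),("dish",15)]:
        try: print(t,[(np.round(r["uv"]).tolist(),round(r["confidence"],2),np.round(onz(p,r["uv"],z)[:2]).tolist()) for r in manip.search_frame(p,t)[:3]])
        except Exception as e: print(t,e)
print(manip.get_state())
E
```

```text
top 52.26667169856451 -0.02486711399103734 [[0.11, -0.99, -0.0, -53.93], [0.97, 0.11, 0.24, -579.03], [-0.24, -0.03, 0.97, -853.11], [0.0, 0.0, 0.0, 1.0]]
rig [([223.0, 181.0], 0.55, [615.0, 86.0])]
carriage [([220.0, 203.0], 0.61, [549.0, 81.0])]
carriage_face [([220.0, 204.0], 0.82, [551.0, 84.0])]
gate [([180.0, 238.0], 0.71, [457.0, 161.0])]
gate_hinge []
gate_end [([177.0, 237.0], 0.85, [461.0, 172.0])]
gauge [([220.0, 107.0], 0.64, [731.0, 95.0]), ([178.0, 236.0], 0.54, [446.0, 142.0])]
gauge_tip [([224.0, 104.0], 0.94, [773.0, 97.0]), ([298.0, 254.0], 0.45, [445.0, -105.0]), ([288.0, 184.0], 0.39, [597.0, -69.0])]
core [([156.0, 151.0], 0.73, [651.0, 246.0]), ([220.0, 188.0], 0.68, [580.0, 82.0])]
spare_core [([146.0, 190.0], 0.73, [569.0, 270.0])]
jar [([289.0, 183.0], 0.97, [625.0, -78.0]), ([219.0, 205.0], 0.63, [551.0, 87.0])]
dish [([293.0, 254.0], 0.65, [454.0, -105.0]), ([226.0, 181.0], 0.34, [617.0, 80.0])]
side 48.32747228162365 -0.09300120056249636 [[0.75, -0.66, 0.0, -435.34], [0.35, 0.39, 0.85, -290.66], [-0.56, -0.64, 0.52, -717.57], [0.0, 0.0, 0.0, 1.0]]
rig [([2
[... 658 characters left out ...]
': 1.3, 'joints': array([ 1.05551084e+00,  4.93588090e-01,  1.34547151e+00, -3.26782317e-05,
        1.30252535e+00, -9.55059375e-02]), 'qvel': array([ 0.00096332, -0.00020834,  0.00018636,  0.00229499,  0.00023915,
        0.00015373]), 'joint_torque': array([ 3.06763673e-05, -8.82004952e+01, -3.84263241e+01,  2.45694324e-06,
        8.30947611e-04,  1.64335847e-04]), 'tool_pos': array([254.73817562, 570.73900091, 239.29404735]), 'tool_rot': array([ 2.08347858e-01,  9.78054789e-01, -1.06071705e-06,  1.61846623e-05]), 'ft_force': array([-1.23964934,  0.51534864, -1.21968506]), 'wrist_torque': array([ 0.03478643, -0.09446669, -0.05340697]), 'gripper_force': 0.0, 'opening': 0.9957495118099962}
```

```bash
python3 - <<'E'
import cv2
a=cv2.imread("pics/top0.png"); cv2.imwrite("pics/top0c.png",cv2.resize(a[80:300,110:350],None,fx=2.7,fy=2.7,interpolation=3)[:600])
a=cv2.imread("pics/side0.png"); cv2.imwrite("pics/side0c.png",cv2.resize(a[80:300,110:350],None,fx=2.7,fy=2.7,interpolation=3)[:600])
E
```

```text
(no output)
```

View pics/top0c.png

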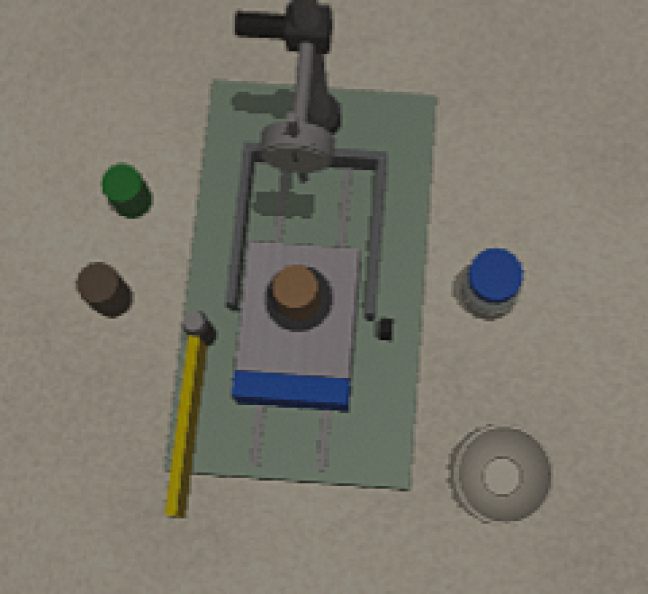

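View pics/side0c.png

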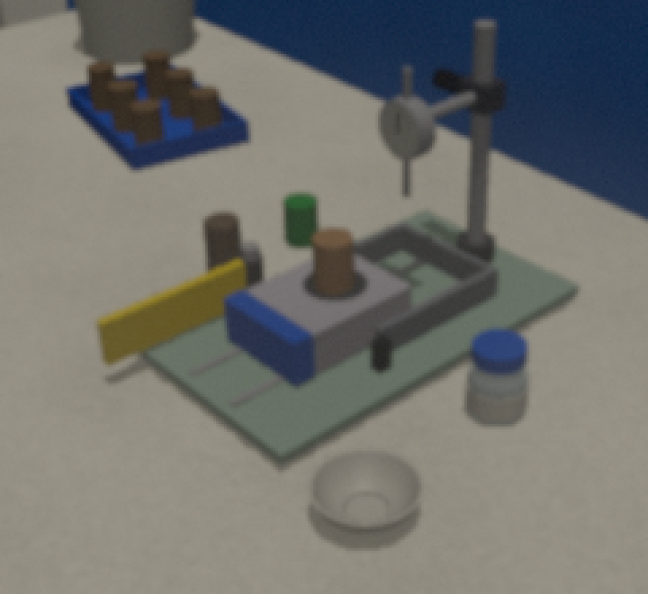

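```bash
python3 - <<'E'
from h import *
from scipy.optimize import least_squares
p=np.load("top0.npy",allow_pickle=True).item()
s=np.load("side0.npy",allow_pickle=True).item()
f=lambda c:np.array(c)/2.7+[110,80]-0.3
o=[(p,c,X) for c,X in [((212,80),(135,110,20)),((436,96),(135,-110,20)),((410,489),(-245,-110,20)),((248,241),(-40,50,67)),((358,250),(-40,-50,67)),((194,322),(-120,88,82))]]
o+=[(s,c,X) for c,X in [((578,289),(135,-110,20)),((283,459),(-245,-110,20)),((427,212),(135,110,20)),((410,295),(-40,-50,67)),((228,296),(-180,50,67)),((312,338),(-180,-50,67))]]
W=lambda q,X:np.array([q[0]+X[0]*np.cos(q[2])-X[1]*np.sin(q[2]),q[1]+X[0]*np.sin(q[2])+X[1]*np.cos(q[2]),X[2]])
g=lambda q:np.concatenate([proj(k,W(q,X))-f(c) for k,c,X in o])
r=least_squares(g,[690,90,0.],loss="soft_l1",x_scale=[10,10,.1]);q=r.x
print(q,np.round(g(q).reshape(-1,2),1).tolist())
np.save("q.npy",q)
for n,X in dict(face=(-180,0,44.5),home=(-90,0,44),hinge=(-120,88,47)).items(): print(n,W(q,X))
c,sn=np.cos(q[2]),np.sin(q[2]); B=np.array([[c,sn],[-sn,c]])
print("gate end top, rig",[B@(onz(k,f(u),70)[:2]-q[:2]) for k,u in((p,(176,515)),(s,(103,325)))])
for n,u,z in [("spare",(98,278),60),("jar",(495,275),70),("dish",(502,475),30)]: print(n,B@(onz(p,f(u),z)[:2]-q[:2]))
E
```

```text
[6.69785708e+02 8.56429317e+01 4.17171931e-02] [[0.3, -0.3], [0.8, -0.9], [1.3, 0.1], [0.8, -0.3], [1.6, -0.8], [0.3, -0.4], [-0.3, -2.3], [-1.3, -1.9], [-2.1, -1.7], [0.0, -4.3], [-2.5, 0.5], [-7.5, 2.0]]
face [489.94231456  78.13601481  44.5       ]
home [579.86401133  81.88947327  44.        ]
hinge [546.22006414 168.56175729  47.        ]
gate end top, rig [array([-283.64241668,   87.54690286]), array([-284.01998804,   80.60187548])]
spare [-82.26106415 182.90848862]
jar [ -57.5976445  -168.47204706]
dish [-227.84919295 -186.47214888]
```

Call:
{"fn": "apply_moves", "kwargs": {"steps": [[[-0.029,-0.029,0.003],[0,0,-0.037],0],[[-0.058,-0.058,0.006],[0,0,-0.073],0],[[-0.088,-0.088,0.01],[0,0,-0.11],0],[[-0.117,-0.117,0.012],[0,0,-0.147],0],[[-0.146,-0.146,0.016],[0,0,-0.183],0],[[-0.175,-0.175,0.019],[0,0,-0.22],0],[[-0.205,-0.205,0.022],[0,0,-0.256],0],[[-0.234,-0.234,0.025],[0,0,-0.293],0]]}}

```text
t: 1.97
tool_pos: [349.7, 322.0, 219.3]
tool_rot: [-0.022, 1.0, 0.0, 0.0]
ft_force: [1.3, -0.7, -0.2]
opening: 0.001
gripper_force: 0.0
```

```bash
cat >> h.py <<'E'
def delta(x,y,z,yaw=None):
    "rig target (mm, z above bench) -> normalised tool shift and turn"
    q=np.load("q.npy"); s=manip.get_state(); T=R.from_quat(s["tool_rot"])
    c,n=np.cos(q[2]),np.sin(q[2]); w=np.array([q[0]+c*x-n*y,q[1]+n*x+c*y,z])
    goal=R.from_euler("z",q[2])*R.from_quat([0,1,0,0])
    return np.round(T.inv().apply(w-s["tool_pos"])/800,4),np.round((T.inv()*goal).as_rotvec()/(np.pi/2),3)
def rigpos():
    q=np.load("q.npy"); s=manip.get_state(); d=s["tool_pos"][:2]-q[:2]; c,n=np.cos(q[2]),np.sin(q[2])
    return np.round([c*d[0]+n*d[1],-n*d[0]+c*d[1],s["tool_pos"][2]],1),s["t"],np.round(s["ft_force"],1),s["opening"]
E
python3 -c "
from h import *
print(rigpos(),delta(-225,0,200))"
```

```text
(array([-310. ,  249.5,  219.3]), 1.9667, array([ 1.3, -0.7, -0.2]), 0.0013834199221277787) (array([-0.1056, -0.3121,  0.0242]), array([0.   , 0.   , 0.001]))
```

Call:
{"fn": "apply_moves", "kwargs": {"steps": [[[-0.012,-0.038,0.003],[0,0,0],0],[[-0.025,-0.076,0.006],[0,0,0],0],[[-0.038,-0.115,0.009],[0,0,0],0],[[-0.052,-0.155,0.012],[0,0,0],0],[[-0.066,-0.195,0.015],[0,0,0],0],[[-0.079,-0.235,0.018],[0,0,0],0],[[-0.092,-0.275,0.021],[0,0,0],0],[[-0.106,-0.312,0.024],[0,0,0],0]]}}

```text
t: 2.63
tool_pos: [444.5, 75.7, 200.2]
tool_rot: [-0.02, 1.0, -0.0, 0.0]
ft_force: [1.2, 0.1, 0.2]
opening: 0.004
gripper_force: 0.0
```

```bash
python3 - <<'E'
from h import *
s=manip.get_state(); p=manip.snapshot("wrist"); p["tool"]=(s["tool_pos"],s["tool_rot"]); np.save("w.npy",p,allow_pickle=True)
M=np.eye(4); M[:3,:3]=R.from_quat(s["tool_rot"]).as_matrix(); M[:3,3]=s["tool_pos"]; V=np.linalg.inv(M@np.array(p["mount"]))
print(rigpos(),np.round(p["mount"],2).tolist())
q=np.load("q.npy");c,n=np.cos(q[2]),np.sin(q[2]); im=p["pixels"].copy()
for X in [(-245,-110,20),(-245,110,20),(-180,50,67),(-180,-50,67),(-158,50,67),(-158,-50,67),(-180,50,22),(-180,-50,22),(-40,50,67),(-40,-50,67),(-120,88,82),(-285,88,70),(-90,0,117)]:
    u=proj(p,(q[0]+c*X[0]-n*X[1],q[1]+n*X[0]+c*X[1],X[2]),V); print(X,u.round()); cv2.circle(im,tuple(int(v) for v in u),3,(0,0,255),1)
cv2.imwrite("pics/w1.png",cv2.resize(im,None,fx=1.5,fy=1.5))
E
```

```text
(array([-223.2,   -4.3,  199.9]), 2.6833, array([ 3.6, -1.7, -0.6]), 0.003317906128931875) [[0.0, 0.96, 0.29, 75.1], [1.0, -0.0, 0.0, 0.34], [0.0, 0.29, -0.96, -133.8], [0.0, 0.0, 0.0, 1.0]]
(-245, -110, 20) [140. 155.]
(-245, 110, 20) [370. 155.]
(-180, 50, 67) [312. 237.]
(-180, -50, 67) [198. 237.]
(-158, 50, 67) [311. 260.]
(-158, -50, 67) [199. 260.]
(-180, 50, 22) [304. 219.]
(-180, -50, 22) [205. 219.]
(-40, 50, 67) [305. 366.]
(-40, -50, 67) [205. 366.]
(-120, 88, 82) [354. 306.]
(-285, 88, 70) [368. 115.]
(-90, 0, 117) [255. 364.]
```

View pics/w1.png

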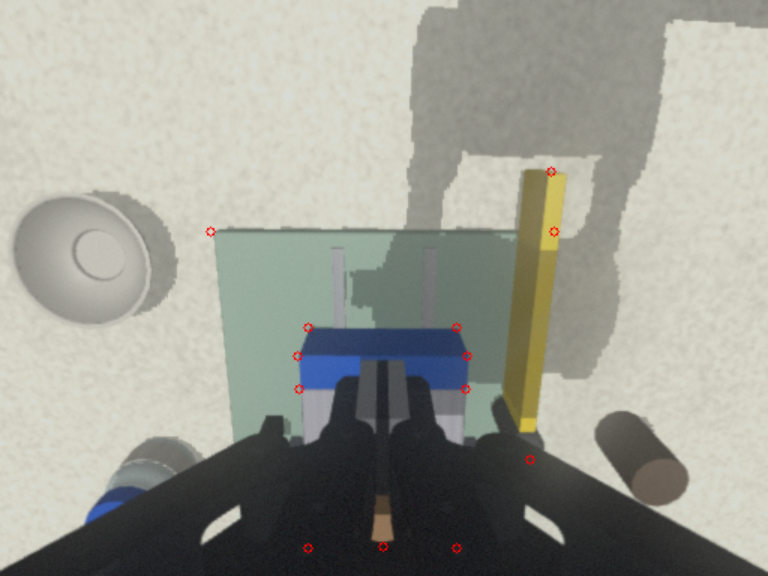

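Call:
{"fn": "apply_moves", "kwargs": {"steps": [[[0,0,0.03],[0,0,0],0],[[0,0.001,0.06],[0,0,0],0],[[0,0.002,0.09],[0,0,0],0],[[0,0.003,0.12],[0,0,0],0],[[0,0.004,0.15],[0,0,0],0],[[0,0.005,0.175],[0,0,0],0],[[0,0.005,0.19],[0,0,0],0],[[0,0.005,0.195],[0,0,0],0]]}}

```text
t: 3.35
tool_pos: [443.4, 81.6, 42.5]
tool_rot: [-0.02, 1.0, -0.0, -0.001]
ft_force: [-0.2, -0.2, 0.1]
opening: -0.0
gripper_force: 0.0
```

```bash
python3 -c "
from h import *
print(rigpos(),delta(-105,0,44))"
```

```text
(array([-226.4,    5.4,   42.5]), 3.35, array([-0.2, -0.2,  0.1]), -0.0004484436882378606) (array([-0.1517, -0.0065, -0.0022]), array([-0.   , -0.001, -0.001]))
```

Call:
{"fn": "apply_moves", "kwargs": {"steps": [[[-0.01,-0.002,-0.001],[0,0,0],0],[[-0.02,-0.004,-0.002],[0,0,0],0],[[-0.028,-0.006,-0.002],[0,0,0],0],[[-0.035,-0.006,-0.002],[0,0,0],0],[[-0.041,-0.006,-0.002],[0,0,0],0],[[-0.047,-0.006,-0.002],[0,0,0],0],[[-0.053,-0.006,-0.002],[0,0,0],0],[[-0.06,-0.006,-0.002],[0,0,0],0]]}}

```text
t: 4.02
tool_pos: [492.2, 78.7, 45.8]
tool_rot: [-0.02, 1.0, -0.0, -0.0]
ft_force: [-2.4, -0.3, 1.2]
opening: 0.003
gripper_force: 1.3
```

Call:
{"fn": "apply_moves", "kwargs": {"steps": [[[-0.007,0,0],[0,0,0],0],[[-0.014,0,0],[0,0,0],0],[[-0.021,0,0],[0,0,0],0],[[-0.028,0,0],[0,0,0],0],[[-0.035,0,0],[0,0,0],0],[[-0.042,0,0],[0,0,0],0],[[-0.049,0,0],[0,0,0],0],[[-0.056,0,0],[0,0,0],0]]}}

```text
t: 4.68
tool_pos: [537.5, 80.5, 45.6]
tool_rot: [-0.02, 1.0, -0.0, -0.0]
ft_force: [-2.6, -2.0, 1.0]
opening: 0.002
gripper_force: 1.2
```

```bash
python3 -c "
from h import *
print(rigpos(),delta(-101,0,44))"
```

```text
(array([-132.4,    0.3,   45.6]), 4.6833, array([-2.6, -2. ,  1. ]), 0.0015941548063285237) (array([-0.0393, -0.0004,  0.0021]), array([-0.   , -0.   , -0.001]))
```

Call:
{"fn": "apply_moves", "kwargs": {"steps": [[[-0.006,0,0],[0,0,0],0],[[-0.012,0,0],[0,0,0],0],[[-0.017,0,0],[0,0,0],0],[[-0.022,0,0],[0,0,0],0],[[-0.026,0,0],[0,0,0],0],[[-0.03,0,0],[0,0,0],0],[[-0.033,0,0],[0,0,0],0],[[-0.036,0,0],[0,0,0],0]]}}

```text
t: 5.35
tool_pos: [565.9, 81.7, 45.7]
tool_rot: [-0.02, 1.0, 0.0, -0.0]
ft_force: [-2.1, -1.9, 0.4]
opening: -0.002
gripper_force: 1.1
```

Call:
{"fn": "apply_moves", "kwargs": {"steps": [[[-0.001,0,0],[0,0,0],0],[[-0.002,0,0],[0,0,0],0],[[-0.003,0,0],[0,0,0],0],[[-0.004,0,0],[0,0,0],0],[[-0.005,0,0],[0,0,0],0],[[-0.006,0,0],[0,0,0],0],[[-0.006,0,0],[0,0,0],0],[[-0.006,0,0],[0,0,0],0]]}}

```text
t: 6.02
tool_pos: [569.1, 81.8, 45.6]
tool_rot: [-0.02, 1.0, -0.0, -0.001]
ft_force: [-9.6, -1.8, 6.7]
opening: -0.003
gripper_force: 4.7
```

```bash
python3 -c "
from h import *
print(rigpos(),delta(-101,0,44))"
```

```text
(array([-100.7,    0.4,   45.6]), 6.0167, array([-9.6, -1.8,  6.7]), -0.0029182118432979553) (array([ 0.0003, -0.0005,  0.002 ]), array([-0.   , -0.002, -0.001]))
```

Call:
{"fn": "apply_moves", "kwargs": {"steps": [[[0.008,0,0],[0,0,0],0],[[0.035,0,0],[0,0,0],0],[[0.07,0,0],[0,0,0],0],[[0.105,0,0],[0,0,0],0],[[0.14,0,-0.02],[0,0,0],0],[[0.16,0,-0.05],[0,0,0],0],[[0.18,0,-0.08],[0,0,0],0],[[0.18,0,-0.1],[0,0,0],0]]}}

```text
t: 6.68
tool_pos: [423.6, 76.1, 127.1]
tool_rot: [-0.02, 1.0, 0.0, -0.001]
ft_force: [0.4, -0.7, 0.5]
opening: 0.002
gripper_force: 0.0
```

Call:
{"fn": "apply_moves", "kwargs": {"steps": [[[0,0.03,0],[0,0,0],0],[[0,0.065,0],[0,0,0],0],[[0,0.1,0],[0,0,0],0],[[0,0.135,0],[0,0,0],0],[[0,0.16,0],[0,0,0],0],[[0,0.17,0],[0,0,0],0],[[0,0.17,0],[0,0,0],0],[[0,0.17,0],[0,0,0],0]]}}

```text
t: 7.35
tool_pos: [421.1, 211.7, 125.7]
tool_rot: [-0.021, 1.0, -0.0, 0.0]
ft_force: [0.2, -0.1, -0.9]
opening: -0.001
gripper_force: 0.0
```

```bash
python3 - <<'E'
from h import *
print(rigpos(),delta(-245,135,44))
p=manip.snapshot("top"); q=np.load("q.npy");c,n=np.cos(q[2]),np.sin(q[2]); im=p["pixels"].copy()
for X in [(-90,50,67),(-90,-50,67),(0,0,117),(-285,88,70)]:
    u=proj(p,(q[0]+c*X[0]-n*X[1],q[1]+n*X[0]+c*X[1],X[2])); cv2.circle(im,tuple(int(v+.5) for v in u),1,(0,0,255),-1)
cv2.imwrite("pics/t2.png",cv2.resize(im[80:300,110:350],None,fx=2.7,fy=2.7))
E
```

```text
(array([-243.2,  136.3,  125.7]), 7.35, array([ 0.2, -0.1, -0.9]), -0.0013024398199081907) (array([ 0.0023, -0.0016,  0.1021]), array([-0.,  0., -0.]))
```

View pics/t2.png

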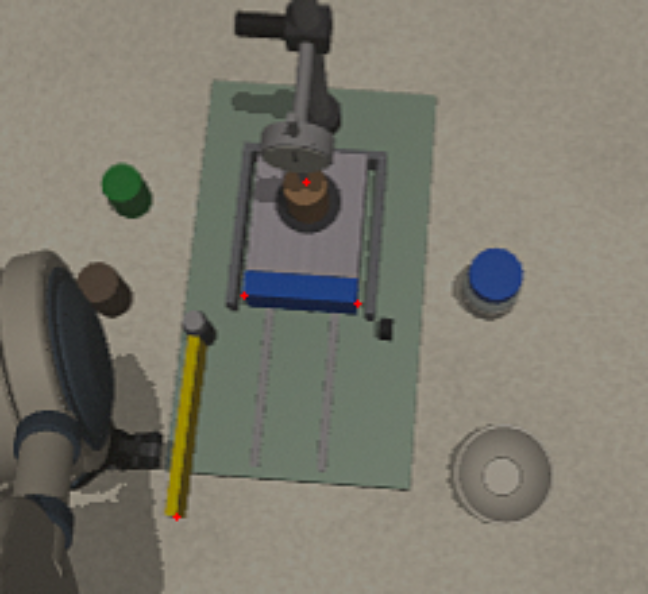

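Call:
{"fn": "apply_moves", "kwargs": {"steps": [[[0.002,0,0.02],[0,0,0],0],[[0.002,0,0.04],[0,0,0],0],[[0.002,0,0.06],[0,0,0],0],[[0.002,0,0.08],[0,0,0],0],[[0.002,0,0.1],[0,0,0],0],[[0.002,0,0.102],[0,0,0],0],[[0.002,-0.01,0.102],[0,0,0],0],[[0.002,-0.02,0.102],[0,0,0],0]]}}

```text
t: 8.07
tool_pos: [420.4, 194.9, 44.6]
tool_rot: [-0.02, 1.0, -0.0, 0.0]
ft_force: [0.3, -0.6, 0.2]
opening: 0.002
gripper_force: 0.0
```

```bash
cat > sw.py <<'E'
from h import *
import sys
print(rigpos())
for a in map(float,sys.argv[1:]):
    t=np.radians(a); s,c=np.sin(t),np.cos(t); off=5+11*abs(c)+14.5*abs(s)
    print(a,delta(-120-125*s-off*c,88-125*c+off*s,44)[0].round(3).tolist())
E
python3 sw.py 90 86 82 78 74 70 66 62 58 54 50 46 42 38 34 30 26 22 18 14 10 7 4 2 0
```

```text
(array([-244.6,  119.6,   44.6]), 8.0667, array([ 0.3, -0.6,  0.2]), 0.002042298291810366)
90.0 [0.0, -0.015, 0.001]
86.0 [0.002, -0.025, 0.001]
82.0 [0.003, -0.035, 0.001]
78.0 [0.003, -0.046, 0.001]
74.0 [0.002, -0.056, 0.001]
70.0 [0.001, -0.067, 0.001]
66.0 [-0.002, -0.077, 0.001]
62.0 [-0.004, -0.087, 0.001]
58.0 [-0.008, -0.098, 0.001]
54.0 [-0.012, -0.108, 0.001]
50.0 [-0.018, -0.118, 0.001]
46.0 [-0.024, -0.127, 0.001]
42.0 [-0.03, -0.136, 0.001]
38.0 [-0.037, -0.145, 0.001]
34.0 [-0.046, -0.153, 0.001]
30.0 [-0.054, -0.161, 0.001]
26.0 [-0.064, -0.168, 0.001]
22.0 [-0.074, -0.175, 0.001]
18.0 [-0.084, -0.18, 0.001]
14.0 [-0.095, -0.185, 0.001]
10.0 [-0.106, -0.189, 0.001]
7.0 [-0.115, -0.192, 0.001]
4.0 [-0.124, -0.194, 0.001]
2.0 [-0.13, -0.195, 0.001]
0.0 [-0.136, -0.196, 0.001]
```

Call:
{"fn": "apply_moves", "kwargs": {"steps": [[[0,-0.015,0],[0,0,0],0],[[0.002,-0.025,0],[0,0,0],0],[[0.003,-0.035,0],[0,0,0],0],[[0.003,-0.046,0],[0,0,0],0],[[0.002,-0.056,0],[0,0,0],0],[[0.001,-0.067,0],[0,0,0],0],[[-0.002,-0.077,0],[0,0,0],0],[[-0.004,-0.087,0],[0,0,0],0]]}}

```text
t: 8.73
tool_pos: [426.6, 125.6, 44.1]
tool_rot: [-0.02, 1.0, 0.0, 0.0]
ft_force: [0.3, 0.4, 0.0]
opening: 0.001
gripper_force: 0.3
```

```bash
python3 sw.py 58 54 50 46 42 38 34 30
```

```text
(array([-241.3,   50.1,   44.1]), 8.7333, array([0.3, 0.4, 0. ]), 0.0005766410101991752)
58.0 [-0.004, -0.011, 0.0]
54.0 [-0.008, -0.021, 0.0]
50.0 [-0.013, -0.031, 0.0]
46.0 [-0.019, -0.04, 0.0]
42.0 [-0.026, -0.05, 0.0]
38.0 [-0.033, -0.058, 0.0]
34.0 [-0.041, -0.067, 0.0]
30.0 [-0.05, -0.074, 0.0]
```

Call:
{"fn": "apply_moves", "kwargs": {"steps": [[[-0.004,-0.011,0],[0,0,0],0],[[-0.008,-0.021,0],[0,0,0],0],[[-0.013,-0.031,0],[0,0,0],0],[[-0.019,-0.04,0],[0,0,0],0],[[-0.026,-0.05,0],[0,0,0],0],[[-0.033,-0.058,0],[0,0,0],0],[[-0.041,-0.067,0],[0,0,0],0],[[-0.05,-0.074,0],[0,0,0],0]]}}

```text
t: 9.4
tool_pos: [469.2, 68.1, 44.1]
tool_rot: [-0.02, 1.0, -0.0, -0.0]
ft_force: [-1.1, 1.3, -0.6]
opening: -0.001
gripper_force: 0.3
```

```bash
python3 sw.py 26 22 18 14 11 8 5 3 0
```

```text
(array([-201.1,   -9.1,   44.1]), 9.4, array([-1.1,  1.3, -0.6]), -0.0005661578336359929)
26.0 [-0.009, -0.007, 0.0]
22.0 [-0.019, -0.014, 0.0]
18.0 [-0.03, -0.02, 0.0]
14.0 [-0.04, -0.024, 0.0]
11.0 [-0.049, -0.028, 0.0]
8.0 [-0.058, -0.03, 0.0]
5.0 [-0.066, -0.032, 0.0]
3.0 [-0.072, -0.033, 0.0]
0.0 [-0.082, -0.035, 0.0]
```

Call:
{"fn": "apply_moves", "kwargs": {"steps": [[[-0.009,-0.007,0],[0,0,0],0],[[-0.019,-0.014,0],[0,0,0],0],[[-0.03,-0.02,0],[0,0,0],0],[[-0.04,-0.024,0],[0,0,0],0],[[-0.049,-0.028,0],[0,0,0],0],[[-0.058,-0.03,0],[0,0,0],0],[[-0.066,-0.032,0],[0,0,0],0],[[-0.072,-0.033,0],[0,0,0],0]]}}

```text
t: 10.07
tool_pos: [528.0, 44.8, 44.1]
tool_rot: [-0.02, 1.0, -0.0, 0.0]
ft_force: [0.7, 1.1, 0.3]
opening: 0.001
gripper_force: 0.3
```

Call:
{"fn": "apply_moves", "kwargs": {"steps": [[[-0.002,0,0],[0,0,0],0],[[-0.004,0,0],[0,0,0],0],[[-0.006,0,0],[0,0,0],0],[[-0.008,0,0],[0,0,0],0],[[-0.009,0,0],[0,0,0],0],[[-0.01,0,0],[0,0,0],0],[[-0.011,0,0],[0,0,0],0],[[-0.011,0,0],[0,0,0],0]]}}

```text
t: 10.73
tool_pos: [535.4, 45.2, 44.0]
tool_rot: [-0.02, 1.0, 0.0, -0.001]
ft_force: [-4.0, -1.6, 2.1]
opening: -0.001
gripper_force: 2.0
```

```bash
python3 sw.py 0
```

```text
(array([-135.9,  -34.8,   44. ]), 10.7333, array([-4. , -1.6,  2.1]), -0.000841948073828516)
0.0 [0.0, -0.003, 0.0]
```

Call:
{"fn": "apply_moves", "kwargs": {"steps": [[[-0.001,0,0],[0,0,0],0],[[-0.002,0,0],[0,0,0],0],[[-0.002,0,0],[0,0,0],0],[[-0.002,0,0],[0,0,0],0],[[-0.002,0,0],[0,0,0],0],[[-0.002,0,0],[0,0,0],0],[[-0.002,0,0],[0,0,0],0],[[-0.002,0,0],[0,0,0],0]]}}

```text
t: 11.4
tool_pos: [535.5, 45.2, 43.9]
tool_rot: [-0.02, 1.0, 0.0, -0.002]
ft_force: [-12.1, -2.5, 7.6]
opening: 0.002
gripper_force: 5.9
```

Call:
{"fn": "apply_moves", "kwargs": {"steps": [[[0.008,0,0],[0,0,0],0],[[0.03,0,0],[0,0,0],0],[[0.06,0,0],[0,0,0],0],[[0.08,0,-0.02],[0,0,0],0],[[0.1,0,-0.05],[0,0,0],0],[[0.12,0,-0.08],[0,0,0],0],[[0.13,0,-0.11],[0,0,0],0],[[0.13,0,-0.13],[0,0,0],0]]}}

```text
t: 12.07
tool_pos: [432.0, 41.1, 149.8]
tool_rot: [-0.02, 1.0, 0.0, 0.0]
ft_force: [0.2, -0.7, -0.3]
opening: -0.002
gripper_force: 0.0
```

```bash
python3 - <<'E'
from h import *
print(rigpos())
p=manip.snapshot("top"); q=np.load("q.npy");c,n=np.cos(q[2]),np.sin(q[2]); im=p["pixels"].copy()
for X in [(-90,50,67),(-90,-50,67),(-120,-77,70)]:
    u=proj(p,(q[0]+c*X[0]-n*X[1],q[1]+n*X[0]+c*X[1],X[2])); cv2.circle(im,tuple(int(v+.5) for v in u),1,(0,0,255),-1)
cv2.imwrite("pics/t3.png",cv2.resize(im[80:300,110:350],None,fx=2.7,fy=2.7))
E
```

```text
(array([-239.4,  -34.6,  149.8]), 12.0667, array([ 0.2, -0.7, -0.3]), -0.0015756698524601069)
```

View pics/t3.png

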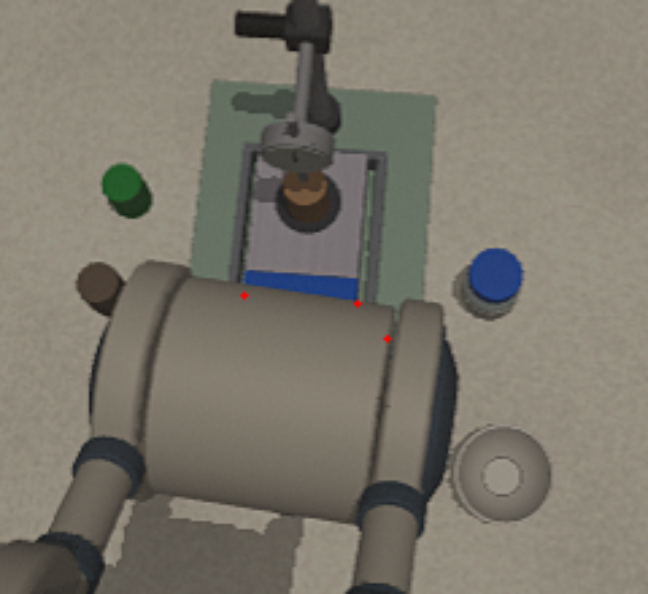

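```bash
python3 - <<'E'
from h import *
p=manip.snapshot("side"); a=cv2.resize(p["pixels"][80:300,110:350],None,fx=1.6,fy=1.6)
b=cv2.resize(manip.snapshot("wrist")["pixels"],None,fx=.75,fy=.75)
im=np.zeros((384,800,3),np.uint8); im[:352,:384]=a; im[:288,400:784]=b; cv2.imwrite("pics/s3.png",im)
E
```

```text
(no output)
```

View pics/s3.png

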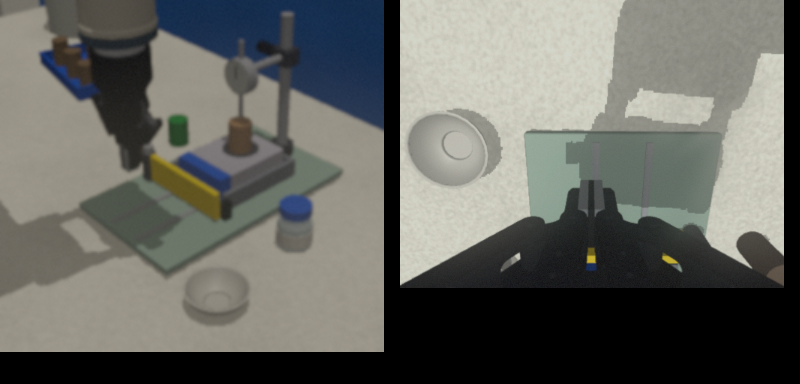

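The side view shows the gate shut against its stop at about (220,207), the carriage home, and the core upright under the gauge tip at about (240,130).

```bash
python3 -c "
from cell import manip
print(manip.sign_off())"
```

```text
the job is handed in; nothing more can be done
None
```

The carriage is home and the gate is shut, each pushed until it stopped against its stop; the core sample stands under the gauge, nothing else appears moved, and the job is handed in (no verdict was returned).

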